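# Select the blue speed through the gate and start the bearing run-in drive

### The job

Set the gearbox's gate lever to the speed marked by the blue disc: without forcing it, push it with the fingertips through the gate's neutral channel and fully home into the corner slot beside that disc. Then press the green start button all the way down and let it come up again. Pick nothing up, and leave the loose things on the bench where they are.

Things in the scene. Friction and masses are not known exactly. Their poses are not given: they have to be found in the camera images.
- gearbox: grey gearbox of a bearing run-in drive, 118 x 118 mm on a 140 x 140 mm foot, fixed to the bench, top of its aluminium gate plate 90 mm above the bench; a spindle with a bearing sticks out 42 mm on its +x side. Origin: centre of its underside; x points away from the robot, y to the left, turned by up to 0.3 rad
- gate_centre (a point): centre of the gate, on the plate's top over the gearbox's origin, axes as the gearbox. Cut in the plate: a neutral channel along y crossed by three columns along x at y = -22, 0, +22 mm, all 13 mm wide, 57 mm long; so six slots. The plate stops the lever elsewhere; its lands have round ends. The middle column's two slots are idle, the corner slots have colour discs
- knob (a point): centre of the lever's black ball knob, 32 mm in diameter, on a 9 mm steel stem, 155 mm above the pivot, which is 20 mm above the gearbox's origin (upright: knob 175 mm above the bench). It travels about 45 mm from neutral to a slot's end. About 2 N at the knob moves it; it stays where it is left. It starts anywhere in the middle column
- selector_along (a joint): tilt of the lever along the gearbox's x, rad: 0 in the neutral channel, positive leaning to +x (away from the robot); about +0.32 or -0.32 at the end of a slot
- selector_across (a joint): tilt of the lever along the gearbox's y, rad: 0 in the middle column, about +0.30 in the +y (left) column, -0.30 in the -y (right) column, with about 0.03 of play
- disc_blue: blue disc, 20 mm across, 2 high, fixed on the aluminium gate plate just outside the end of one of the four corner slots: 43 mm fore or aft and 27 mm left or right of the gearbox's origin, in its frame; origin at the centre of its underside, 90 mm above the bench. It marks the wanted slot; the discs' places differ from run to run
- disc_yellow: yellow disc, 20 mm across, 2 high, fixed on the aluminium gate plate just outside the end of one of the four corner slots: 43 mm fore or aft and 27 mm left or right of the gearbox's origin, in its frame; origin at the centre of its underside, 90 mm above the bench. Not wanted
- disc_red: red disc, 20 mm across, 2 high, fixed on the aluminium gate plate just outside the end of one of the four corner slots: 43 mm fore or aft and 27 mm left or right of the gearbox's origin, in its frame; origin at the centre of its underside, 90 mm above the bench. Not wanted
- disc_black: black disc, 20 mm across, 2 high, fixed on the aluminium gate plate just outside the end of one of the four corner slots: 43 mm fore or aft and 27 mm left or right of the gearbox's origin, in its frame; origin at the centre of its underside, 90 mm above the bench. Not wanted
- station: grey push-button box, 70 x 60 x 45 mm, fixed on the bench to the left of the gearbox; origin at the centre of its underside. The start button is in the middle of its top
- start_button_top (a point): centre of the top face of the green start button, 36 mm across, 67 mm above the bench when up, 10 mm proud of its black collar; it is pressed straight down
- start_button (a joint): travel of the start button, m: 0 up, 0.006 fully down; a spring of about 1.5 N at first and 5 N fully down brings it up again
- bearing_a: loose ball bearing, 62 mm across, 14 high, flat on the bench on the robot's side of the gearbox; origin at the centre of its underside; not to be moved
- plug_gauge: loose steel plug gauge standing upright, 35 mm across, 102 high, beyond the button station; origin at the centre of its underside; not to be moved
- grease_tin: loose round grease tin, 63 mm across, 43 high, at the right front of the bench; origin at the centre of its underside; not to be moved
There are look-alikes about, which are no part of the job. What is shaped like the station but turquoise is not meant.

How it is judged:
By the outcome, as a careful person would: the job done as asked, in the order asked, and still so for the second after the job is handed in, with the robot touching nothing.
It also fails if it takes over 72 s, if anything falls off the work surface, if the arm or the gripper's body presses on something with over 40 N, if the wrist force passes 120 N, or if a joint passes its speed limit or range.

### The arm

A 6-joint arm with a two-finger parallel gripper is mounted at the origin on a cart in front of the work surface, level with it; the furniture and walls round the work are solid. World frame = base frame: x ahead of the robot, y to its left, z up, the work surface at z = 0. Lengths are in m, angles in degrees, forces in N, time in s.
With the tool pointing down it reaches from about 0.4 to 0.825 m from the base axis. Payload 7 kg.
Tool frame: the origin (TCP) lies at the very end of the fingers, on their centre line; the grasp point (between the pads) lies 19 mm behind it; x points along the fingers, y is the direction in which the jaws open and shut, and the axes are right-handed (so a half turn about x gives the same grasp; the last joint's range is limited). The gripper opens to 88 mm and grips with 3 to 60 N. Pads are 19 mm wide; open, the fingers measure 130 mm over their backs; the gripper's body (78 mm by 193 mm) begins 47 mm behind the grasp point.
Start: joints at [-47.951, 20.546, 0.682, 0, -70.136, -16.507], TCP at [0.291, -0.609, 0.227] pointing down, gripper open.
Joint ranges: [-176.03, 176.03], [-82.01, 121.73], [-58.28, 71.71], [-173.87, 95.51], [-174.79, -0.11], [-173.66, 173.66]. Speed limits (degrees/s): [136.94, 136.94, 172.46, 180, 180, 180].

### API

Orientations are given as [roll, pitch, yaw] about the fixed x, y, z axes, in that order (R = Rz(yaw) Ry(pitch) Rx(roll)).
In Python, from plant import * gives the robot as it stands. The module is installed in compiled form; this text tells all that it offers.
- The arm moves only by the shell command python3 -m creep 'ROWS' [FORCE]. ROWS is a JSON object of lists of equal length, an entry for each row: "jaw": the closure, from -1 (fully open) to 1 (shut); "translation": the shift along the tool's x, y, z in m, a list of three; "roll": the turn about the tool's x in rad. A call has exactly 10 rows; each row shifts and turns the commanded pose from where the row before left it, along the tool's axes as they then stand; what a row does not reach is not made up. A row lasts 1/10 s, in which the tool goes at most 50 mm and 8.59 degrees, less where a joint would pass 70% of its speed; a pose out of reach is approached as far as the arm can. A call with a gripper value outside its range is refused whole. The fingers move at their own pace and stop on an object; FORCE is the grip in N (left out, the last holds). Time passes only in rows, so rows that do not move let the fingers close, or fill a call up. It gives the time, the measured TCP pose, the force and the opening at its end, in the units of the state.
- get_state(): the state, without advancing time (a new reading comes with each control period).
- capture(name): name is "side" or "top" or "wrist"; returns a dict with "image" (420x560x3 uint8, red, green, blue), "fovy" (degrees; the focal length in pixels is half the picture's height over the tangent of half this angle, whatever the lens; pixels are square), "cx", "cy" (the principal point, pixels), "pose" (4x4, takes a point from camera to world coordinates); the wrist camera has in their place "tool_from_camera" (4x4, takes a point from camera to tool coordinates, whose origin is the TCP and whose axes are the tool frame's). Camera axes: x right, y up, looking along -z (the intrinsics and any distortion apply to the point x, -y, -z); pixel columns grow to the right and rows downward; lengths in m; the calibration is good to about 2 mm. A picture is of the moment at which its call begins: read the wrist's pose just before it. There is no depth.
- close_job(): hands the job in, once; it reports no verdict.
The state is a dict: "time_s": time; "joints": joint angles; "qd": joint speeds; "joint_torque": joint torques, N m; "tcp_pos": TCP position; "eef_rot": TCP orientation; "contact_force": force on the tool from outside, world axes, zero at the start; "moment": the same for the moment, N m; "gripper_width": finger opening in m.
Only numpy, scipy, OpenCV 4.12 (cv2) and the standard library are available. Lean on these libraries where they do the work, as an engineer would, in place of code of your own. Each camera call takes 0.05 s, during which the arm holds its last target.

## Working session

There is one attempt and no reset: what is moved stays moved. The work goes in short steps, Python scripts to look and compute and a shell command to move; the robot and the scene stay as the last step left them, time stands still between calls to the robot, and variables do not carry over. Pictures are saved under pics/ and viewed, and the job is handed in when it is done.

```bash
mkdir -p pics; python3 - <<'E'
from plant import *
import cv2,numpy as np
print(get_state())
for n in ("side","top","wrist"):
    c=capture(n); cv2.imwrite(f"pics/{n}0.png",c["image"][:,:,::-1]); print({k:(v if k!="image" else v.shape) for k,v in c.items()})
E
```

```text
{'time_s': 0.0, 'joints': array([-4.79512260e+01,  2.05909961e+01,  6.34579696e-01, -1.96382656e-02,
       -7.01364371e+01, -1.65059169e+01]), 'qd': array([ 0.01785955,  0.01574282,  0.03190661,  0.00990473, -0.02313393,
       -0.04429156]), 'joint_torque': array([ 4.12677355e-04, -5.82720888e+01,  2.93054116e+01,  6.99736789e+00,
        6.74028648e-03, -1.71280631e-04]), 'tcp_pos': array([ 0.29080459, -0.60860684,  0.22563529]), 'eef_rot': array([ 95.26237388,  89.90532842, 120.79854329]), 'contact_force': array([-0.57750409, -0.26466668, -0.06894002]), 'moment': array([-0.0215946 ,  0.05300905,  0.02169384]), 'gripper_width': 0.08726127843153644}
{'image': (420, 560, 3), 'fovy': 43.61249472988552, 'cx': 283.30122357280277, 'cy': 218.96816475881897, 'pose': array([[-0.27892335,  0.50273162, -0.81820699, -0.73555534],
       [-0.9601915 , -0.13242678,  0.24595818,  0.34170999],
       [ 0.01529844,  0.85423888,  0.51965555,  0.91637839],
       [ 0.        ,  0.        ,  0.        ,  1.        ]])}
{'image': (420, 560, 3), 'fovy': 48.088283849394436, 'cx': 286.0565363506237, 'cy': 205.7953224526549, 'pose': array([[-0.027932  ,  0.99513098, -0.09452052,  0.36837652],
       [-0.99934047, -0.02560438,  0.02574968, -0.01526622],
       [ 0.02320417,  0.09517742,  0.99518984,  1.57731418],
       [ 0.        ,  0.        ,  0.        ,  1.        ]])}
{'image': (420, 560, 3), 'fovy': 59.85976983320964, 'cx': 273.8483489785542, 'cy': 203.8807445463626, 'tool_from_camera': array([[-6.87544774e-04,  2.55700439e-01, -9.66755819e-01,
        -1.59252074e-01],
       [ 9.99999202e-01,  1.20084237e-03, -3.93572293e-04,
        -7.43265536e-04],
       [ 1.06028474e-03, -9.66755317e-01, -2.55701060e-01,
        -6.87960091e-02],
       [ 0.00000000e+00,  0.00000000e+00,  0.00000000e+00,
         1.00000000e+00]])}
```

View pics/side0.png

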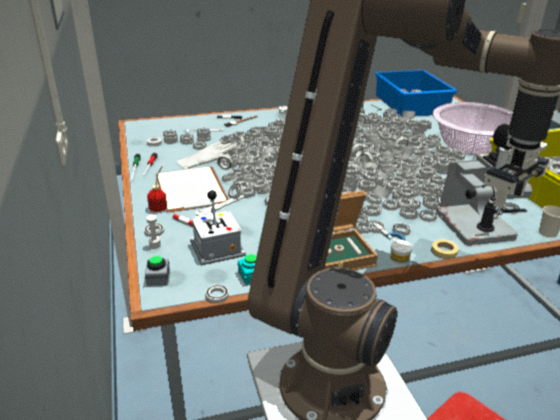

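View pics/top0.png

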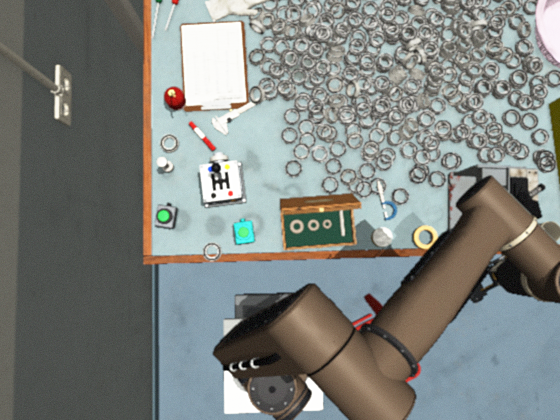

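View pics/wrist0.png

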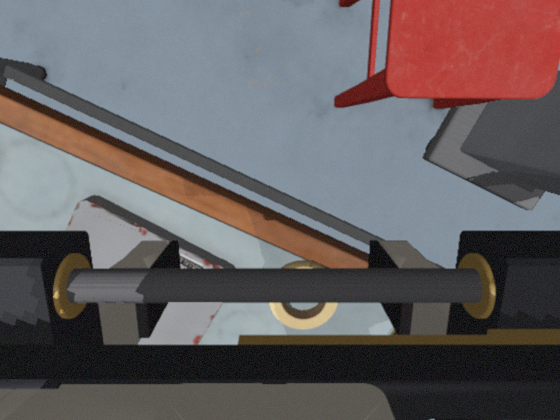

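The side view shows the gearbox at (217,238), the grey station at (157,268), and the turquoise look-alike at (249,266). The top view has the gate at (220,183), the station at (166,215), bearing_a at (211,251) and the plug gauge at (164,164). I'll zoom in.

```bash
python3 - <<'E'
import cv2,numpy as np
a=cv2.imread("pics/side0.png")[180:310,120:280]; cv2.imwrite("pics/side0z.png",cv2.resize(a,None,fx=4.6,fy=4.6,interpolation=cv2.INTER_CUBIC))
a=cv2.imread("pics/top0.png")[140:260,145:265]; cv2.imwrite("pics/top0z.png",cv2.resize(a,None,fx=5,fy=5,interpolation=cv2.INTER_CUBIC))
E
```

```text
(no output)
```

View pics/side0z.png

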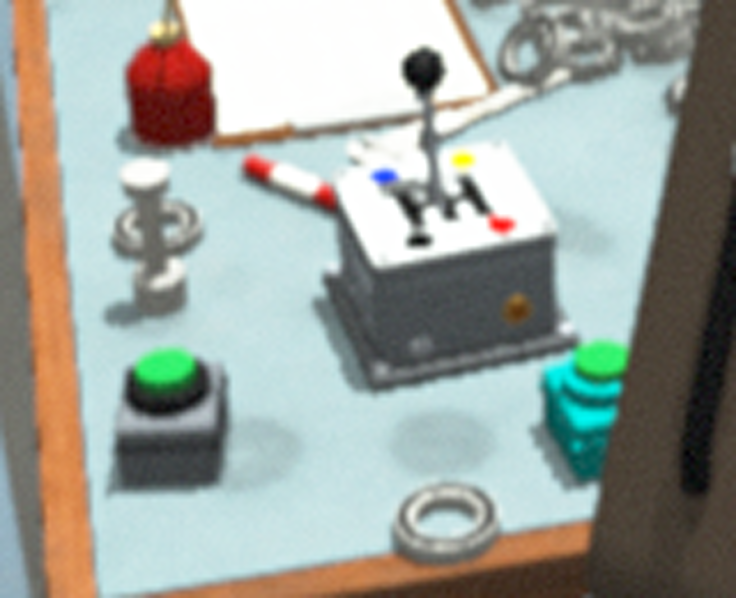

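View pics/top0z.png

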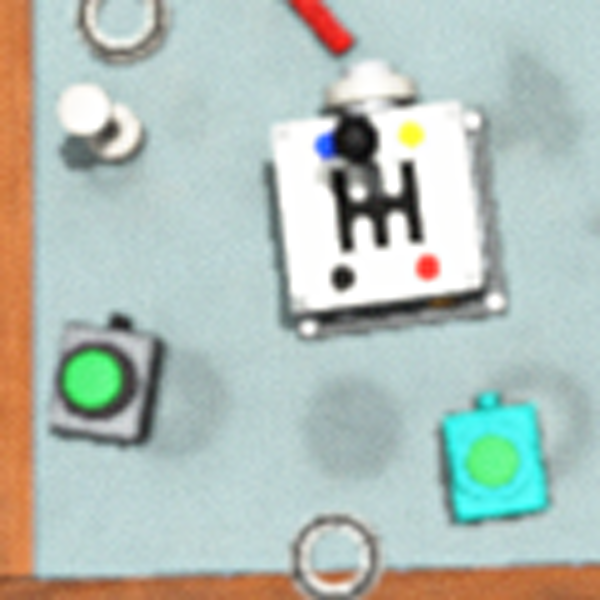

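Blue is the far-left corner, and the lever is in the far part of the middle column. Next I'll locate everything from the two views.

```bash
cat > h.py <<'E'
import numpy as np, cv2
from scipy.optimize import least_squares
def K(c):
    return 210/np.tan(np.radians(c["fovy"]/2))
def ray(c,uv,pose=None):
    P=c["pose"] if pose is None else pose
    f=K(c); d=np.array([(uv[0]-c["cx"])/f,-(uv[1]-c["cy"])/f,-1]); d=P[:3,:3]@d
    return P[:3,3],d/np.linalg.norm(d)
def atz(c,uv,z,pose=None):
    o,d=ray(c,uv,pose); return o+d*(z-o[2])/d[2]
def proj(c,p,pose=None):
    P=c["pose"] if pose is None else pose
    q=P[:3,:3].T@(np.asarray(p)-P[:3,3]); f=K(c)
    return np.array([c["cx"]+f*q[0]/-q[2], c["cy"]-f*q[1]/-q[2]])
def tri(rs):
    A=np.zeros((3,3));b=np.zeros(3)
    for o,d in rs:
        M=np.eye(3)-np.outer(d,d);A+=M;b+=M@o
    p=np.linalg.solve(A,b); return p,[np.linalg.norm((np.eye(3)-np.outer(d,d))@(p-o)) for o,d in rs]
def blob(im,roi,f,minarea=4):
    x0,y0,x1,y1=roi; s=im[y0:y1,x0:x1].astype(int)
    m=f(s[...,0],s[...,1],s[...,2]).astype(np.uint8)
    n,l,st,ce=cv2.connectedComponentsWithStats(m)
    i=1+np.argmax(st[1:,4]); return ce[i]+[x0,y0],st[i,4]
E
python3 - <<'E'
from plant import *
from h import *
S=capture("side");T=capture("top")
blue=lambda r,g,b:(b>r+60)&(b>g+40)
yel=lambda r,g,b:(r>b+70)&(g>b+70)
red=lambda r,g,b:(r>g+80)&(r>b+80)
grn=lambda r,g,b:(g>r+70)&(g>b+60)
blk=lambda r,g,b:(r+g+b)<110
W={}
for n,f,rs,rt,z in [("blue",blue,(193,210,212,225),(203,160,216,175),.092),("yel",yel,(212,208,230,220),(222,160,235,172),.092),("red",red,(222,224,236,234),(225,188,236,198),.092),("black",blk,(206,228,216,236),(209,191,217,199),.092),("grn",grn,(145,250,170,270),(155,205,176,225),.067),("knob",blk,(203,186,220,202),(209,161,224,174),0.17)]:
    a,na=blob(S["image"],rs,f);b,nb=blob(T["image"],rt,f)
    p,e=tri([ray(S,a),ray(T,b)]); W[n]=p
    print(n,a.round(1),na,b.round(1),nb,p.round(4),np.round(e,4),"atz",atz(S,a,z)[:2].round(4),atz(T,b,z)[:2].round(4))
loc={"blue":(.043,.027),"yel":(.043,-.027),"red":(-.043,-.027),"black":(-.043,.027)}
r=lambda v:np.concatenate([np.array([v[0]+np.cos(v[2])*l[0]-np.sin(v[2])*l[1],v[1]+np.sin(v[2])*l[0]+np.cos(v[2])*l[1]])-W[n][:2] for n,l in loc.items()])
s=least_squares(r,[.6,.3,0]);print(s.x,s.fun.round(4))
c,sn=np.cos(s.x[2]),np.sin(s.x[2]);d=W["knob"][:2]-s.x[:2];print("knob local",c*d[0]+sn*d[1],-sn*d[0]+c*d[1])
E
```

```text
blue [203.2 218. ] 16 [209.6 168.8] 20 [0.6341 0.185  0.0897] [0.0017 0.0017] atz [0.6295 0.1839] [0.6341 0.1863]
yel [220.  214.3] 14 [226.8 166.4] 21 [0.6405 0.1313 0.0908] [0.0006 0.0006] atz [0.6382 0.131 ] [0.6404 0.1317]
red [228.5 228.2] 18 [230. 193.] 21 [0.5546 0.122  0.0914] [0.0009 0.0009] atz [0.5533 0.1213] [0.5548 0.1229]
black [210.5 232. ] 2 [213. 196.] 1 [0.5464 0.1761 0.0922] [0.0006 0.0006] atz [0.5465 0.1755] [0.5465 0.1767]
grn [155.4 259.5] 89 [163.1 215.4] 106 [0.4912 0.3399 0.0634] [0.0008 0.0008] atz [0.4856 0.3391] [0.4911 0.3399]
knob [211.3 195.8] 28 [215.6 167.7] 41 [0.6229 0.1569 0.1682] [0.0009 0.0009] atz [0.6192 0.1566] [0.6228 0.1576]
[0.59389719 0.15358965 0.1127537 ] [-0.0005  0.0003 -0.0009  0.0003 -0.0004 -0.0001  0.0018 -0.0005]
knob local 0.029244661649264106 6.27102020529101e-05
```

```bash
python3 -m creep '{"jaw":[1,1,1,1,1,1,1,1,1,1],"translation":[[-0.02,0,0],[-0.03,0,0],[-0.03,0,0],[-0.03,0,0],[-0.02,0,0],[0,0,0],[0,0,0],[0,0,0],[0,0,0],[0,0,0]],"roll":[0,0,0,0.08,0.083,0.083,0.083,0,0,0]}' 10
cat >> h.py <<'E'
G=np.array([0.5939,0.1536]);TH=0.1128
def loc(p):
    c,s=np.cos(TH),np.sin(TH);d=np.asarray(p)[:2]-G;return np.array([c*d[0]+s*d[1],-s*d[0]+c*d[1]])
def st(get_state):
    from scipy.spatial.transform import Rotation as R
    s=get_state();r=R.from_euler('xyz',s["eef_rot"],degrees=True).as_matrix()
    print("t",s["time_s"],"tcp",s["tcp_pos"].round(4),"gloc",loc(s["tcp_pos"]).round(4),"F",s["contact_force"].round(2),"w",s["gripper_width"].round(4))
    print("toolx",r[:,0].round(4),"y head",np.degrees(np.arctan2(r[1,1],r[0,1])).round(2),"want",90+np.degrees(TH).round(2),"J",s["joints"].round(1))
    return s,r
E
python3 - <<'E'
from plant import *
from h import *
st(get_state); print("button gloc",loc([.490,.340]))
T=capture("top");print("microscope corner",atz(T,(450,235),0),"box lid",atz(T,(360,200),.05),atz(T,(280,205),.05))
E
```

```text
time_s: 1.25
tcp_pos: [0.291, -0.609, 0.3563]
eef_rot: [131.1, 90.0, 137.9]
contact_force: [0.4, 0.2, -0.0]
gripper_width: 0.0135Traceback (most recent call last):
  File "<stdin>", line 3, in <module>
  File "h.py", line 31, in st
    print("t",s["time_s"],"tcp",s["tcp_pos"].round(4),"gloc",loc(s["tcp_pos"]).round(4),"F",s["contact_force"].round(2),"w",s["gripper_width"].round(4))
                                                                                                                            ^^^^^^^^^^^^^^^^^^^^^^^^
AttributeError: 'float' object has no attribute 'round'
```

```bash
sed -i 's/s\["gripper_width"\].round(4)/round(s["gripper_width"],4)/' h.py
python3 - <<'E'
from plant import *
from h import *
st(get_state); print("button gloc",loc([.490,.340]))
T=capture("top");print("microscope corner",atz(T,(450,235),0),"box lid",atz(T,(360,200),.05),atz(T,(280,205),.05))
E
```

```text
t 1.25 tcp [ 0.291  -0.609   0.3563] gloc [-0.3868 -0.7237] F [ 0.45  0.23 -0.04] w 0.0135
toolx [-3.e-04  2.e-04 -1.e+00] y head 96.8 want 96.46 J [-47.9  17.9  13.4   0.  -85.5 -35.2]
button gloc [-0.08225834  0.19691048]
microscope corner [ 0.40498541 -0.60652846  0.        ] box lid [ 0.52627058 -0.29756917  0.05      ] [ 0.51654841 -0.03511341  0.05      ]
```

```bash
python3 -m creep '{"jaw":[1,1,1,1,1,1,1,1,1,1],"translation":[[0,0.01,0],[0,0.03,0.01],[0,0.035,0.01],[0,0.035,0.01],[0,0.035,0.015],[0,0.035,0.015],[0,0.035,0.015],[0,0.035,0.015],[0,0.035,0.015],[0,0.035,0.015]],"roll":[0.006,0,0,0,0,0,0,0,0,0]}'
python3 -m creep '{"jaw":[1,1,1,1,1,1,1,1,1,1],"translation":[[0,0.04,0.025],[0,0.04,0.03],[0,0.04,0.035],[0,0.04,0.04],[0,0.04,0.04],[0,0.04,0.04],[0,0.04,0.04],[0,0.04,0.03],[0,0.03,0.02],[0,0.02,0.01]],"roll":[0,0,0,0,0,0,0,0,0,0]}'
python3 - <<'E'
from plant import *
from h import *
st(get_state)
E
```

```text
time_s: 2.3
tcp_pos: [0.3744, -0.2759, 0.3568]
eef_rot: [-14.6, 89.9, -8.2]
contact_force: [0.8, 0.1, 0.3]
gripper_width: 0.0002
time_s: 3.3
tcp_pos: [0.6242, 0.1037, 0.3555]
eef_rot: [-167.7, 89.9, -161.2]
contact_force: [0.5, -0.9, -0.1]
gripper_width: 0.0003
t 3.3 tcp [0.6242 0.1037 0.3555] gloc [ 0.0245 -0.053 ] F [ 0.47 -0.87 -0.13] w 0.0003
toolx [-1.3e-03 -4.0e-04 -1.0e+00] y head 96.45 want 96.46 J [  27.1   13.7    7.6   -0.   -83.9 -110.6]
```

```bash
python3 - <<'E'
from plant import *
from h import *
s,r=st(get_state)
w=capture("wrist");cv2.imwrite("pics/wrist1.png",w["image"][:,:,::-1])
M=np.eye(4);M[:3,:3]=r;M[:3,3]=s["tcp_pos"];np.save("w1.npy",M@w["tool_from_camera"])
P=M@w["tool_from_camera"]
c,sn=np.cos(TH),np.sin(TH)
for l in [(.043,.027),(.043,-.027),(-.043,-.027),(-.043,.027)]:
    print(l,proj(w,[G[0]+c*l[0]-sn*l[1],G[1]+sn*l[0]+c*l[1],.092],P).round(1))
print("knob",proj(w,[.6229,.1569,.1682],P).round(1))
E
```

```text
t 3.3 tcp [0.6242 0.1037 0.3555] gloc [ 0.0245 -0.053 ] F [ 0.47 -0.87 -0.13] w 0.0003
toolx [-1.3e-03 -4.0e-04 -1.0e+00] y head 96.45 want 96.46 J [  27.1   13.7    7.6   -0.   -83.9 -110.6]
(0.043, 0.027) [342.1 183.9]
(0.043, -0.027) [296.4 184. ]
(-0.043, -0.027) [297.5 108.7]
(-0.043, 0.027) [345.6 108.7]
knob [329.2 185.8]
```

View pics/wrist1.png

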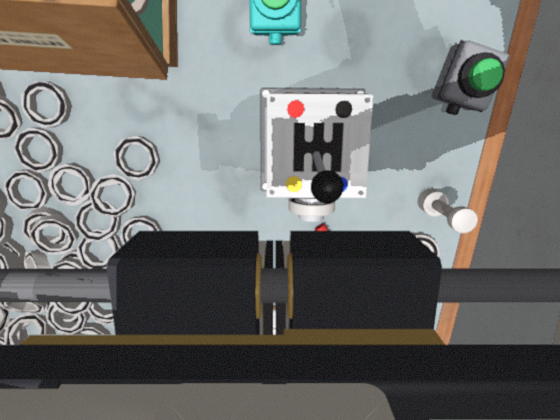

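Prediction and picture agree to about 2 px: red (295,109), black (344,108), yellow (293,184), knob (327,186). Next I go beyond the knob and down.

```bash
python3 -m creep '{"jaw":[1,1,1,1,1,1,1,1,1,1],"translation":[[0,0.013,0.015],[0,0.02,0.02],[0,0.015,0.02],[0,0.005,0.006],[0,0,0],[0.03,0,0],[0.04,0,0],[0.04,0,0],[0.02,0,0],[0,0,0]],"roll":[0,0,0,0,0,0,0,0,0,0]}'
python3 - <<'E'
from plant import *
from h import *
st(get_state)
w=capture("side");cv2.imwrite("pics/side1.png",cv2.resize(w["image"][160:310,120:300,::-1],None,fx=4,fy=4))
E
```

```text
time_s: 4.35
tcp_pos: [0.6761, 0.159, 0.2236]
eef_rot: [-166.0, 89.7, -159.7]
contact_force: [0.7, -0.7, 1.0]
gripper_width: 0.0003
t 4.35 tcp [0.6761 0.159  0.2236] gloc [ 0.0823 -0.0039] F [ 0.69 -0.71  0.98] w 0.0003
toolx [-0.0052 -0.0019 -1.    ] y head 96.3 want 96.46 J [ 2.920e+01  2.270e+01  3.500e+00 -1.000e-01 -7.120e+01 -1.129e+02]
```

View pics/side1.png

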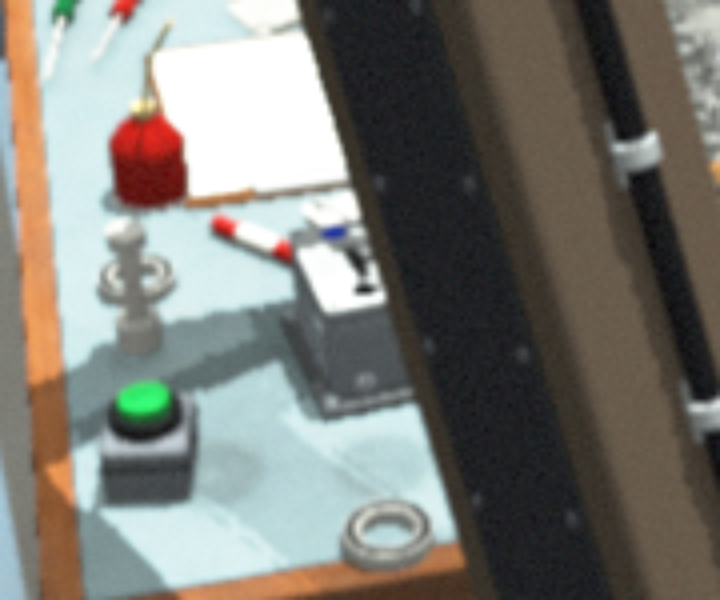

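The arm hides the knob from the side camera, so I'll rely on force and the wrist camera. Down to z≈0.145.

```bash
python3 -m creep '{"jaw":[1,1,1,1,1,1,1,1,1,1],"translation":[[0.02,0.002,0],[0.025,0.002,0],[0.02,0,0],[0.013,0,0],[0,0,0],[0,0,0],[0,0,-0.005],[0,0,-0.005],[0,0,0],[0,0,0]],"roll":[0,0,0,0,0,0,0,0,0,0]}'
python3 - <<'E'
from plant import *
from h import *
st(get_state)
w=capture("wrist");cv2.imwrite("pics/wrist2.png",w["image"][:,:,::-1])
w=capture("top");cv2.imwrite("pics/top2.png",cv2.resize(w["image"][120:270,130:310,::-1],None,fx=4,fy=4))
E
```

```text
time_s: 5.4
tcp_pos: [0.6682, 0.1636, 0.1492]
eef_rot: [17.7, 89.9, 24.0]
contact_force: [-0.1, -0.1, -0.5]
gripper_width: 0.0004
t 5.4 tcp [0.6682 0.1636 0.1492] gloc [0.075  0.0016] F [-0.11 -0.06 -0.48] w 0.0004
toolx [ 8.e-04  4.e-04 -1.e+00] y head 96.36 want 96.46 J [  29.9   24.7   -3.4    0.   -61.9 -113.6]
```

View pics/wrist2.png

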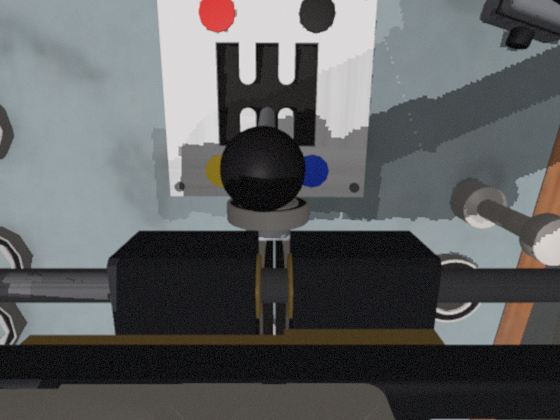

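View pics/top2.png

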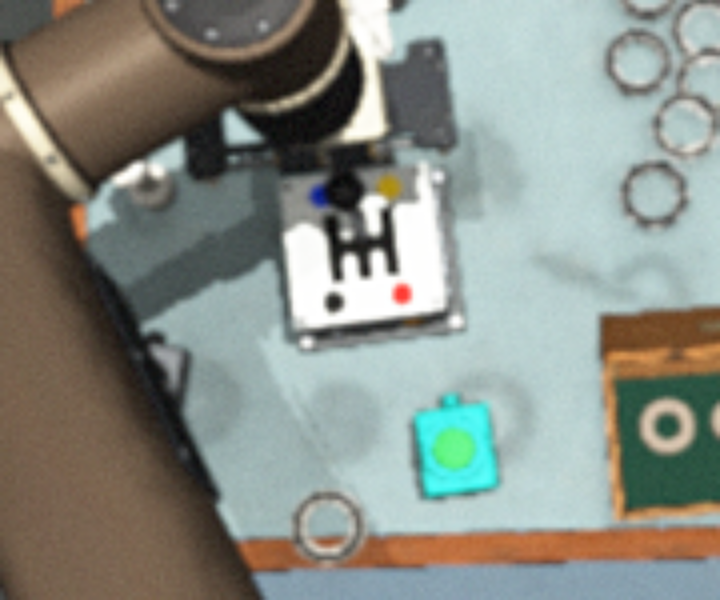

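The wrist camera sees the knob at (263,168), right in front of the fingertips. Pulling back slowly.

```bash
python3 -m creep '{"jaw":[1,1,1,1,1,1,1,1,1,1],"translation":[[0,0,-0.005],[0,0,-0.005],[0,0,-0.005],[0,0,-0.005],[0,0,-0.005],[0,0,-0.005],[0,0,-0.005],[0,0,-0.005],[0,0,0],[0,0,0]],"roll":[0,0,0,0,0,0,0,0,0,0]}'
python3 - <<'E'
from plant import *
from h import *
st(get_state)
w=capture("wrist");cv2.imwrite("pics/wrist3.png",w["image"][:,:,::-1])
E
```

```text
time_s: 6.5
tcp_pos: [0.6281, 0.159, 0.1485]
eef_rot: [-176.2, 90.0, -169.8]
contact_force: [0.9, -0.6, -0.1]
gripper_width: 0.0005
t 6.5 tcp [0.6281 0.159  0.1485] gloc [0.0346 0.0015] F [ 0.93 -0.61 -0.1 ] w 0.0005
toolx [-5.e-04 -1.e-04 -1.e+00] y head 96.35 want 96.46 J [  31.4   21.3   -8.9   -0.   -59.9 -115.1]
```

View pics/wrist3.png

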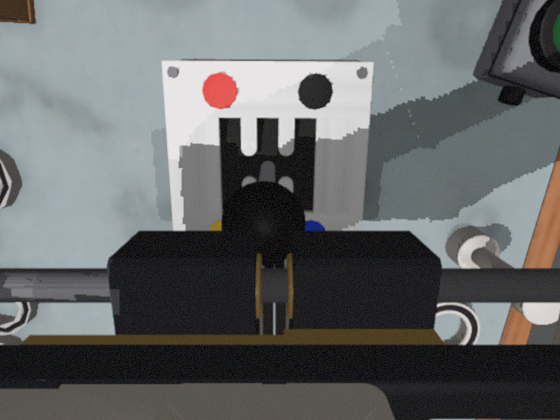

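```bash
cat >> h.py <<'E'
def knob(get_state,capture,uv,name=None):
    s,r=st(get_state); w=capture("wrist")
    if name: cv2.imwrite(name,w["image"][:,:,::-1])
    return knobat(s,r,w,uv)
def knobat(s,r,w,uv):
    M=np.eye(4);M[:3,:3]=r;M[:3,3]=s["tcp_pos"];P=M@w["tool_from_camera"]
    z=.172
    for _ in range(6):
        p=atz(w,uv,z,P);l=loc(p);z=.02+np.sqrt(max(.155**2-l@l,.01))
    print("knob local",l.round(4),"z",round(z,4)); return P
E
python3 - <<'E'
from plant import *
from h import *
knob(get_state,capture,(264,223.5))
E
```

```text
t 6.55 tcp [0.6282 0.159  0.1484] gloc [0.0347 0.0015] F [ 0.77 -0.16  0.55] w 0.0004
toolx [-6.e-04 -1.e-04 -1.e+00] y head 96.35 want 96.46 J [  31.4   21.3   -8.9   -0.   -59.9 -115.1]
knob local [ 0.009  -0.0029] z 0.1747
```

The knob is at local x=9 mm, which matches contact geometry exactly. 9 mm more to neutral.

```bash
python3 -m creep '{"jaw":[1,1,1,1,1,1,1,1,1,1],"translation":[[0,0,-0.003],[0,0,-0.003],[0,0,-0.003],[0,0,0],[0,0,0],[0,0,0],[0,0,0.01],[0,0,0.015],[0,0,0.015],[0,0,0]],"roll":[0,0,0,0,0,0,0,0,0,0]}'
python3 - <<'E'
from plant import *
from h import *
knob(get_state,capture,(264,190),"pics/wrist4.png")
E
```

```text
time_s: 7.6
tcp_pos: [0.6606, 0.1625, 0.1475]
eef_rot: [-152.5, 89.9, -146.2]
contact_force: [-0.8, -0.8, -0.3]
gripper_width: 0.0008
t 7.6 tcp [0.6606 0.1625 0.1475] gloc [0.0673 0.0013] F [-0.77 -0.77 -0.27] w 0.0008
toolx [-9.e-04 -6.e-04 -1.e+00] y head 96.32 want 96.46 J [  30.2   24.2   -4.5    0.   -61.4 -113.9]
knob local [ 0.0289 -0.003 ] z 0.1723
```

View pics/wrist4.png

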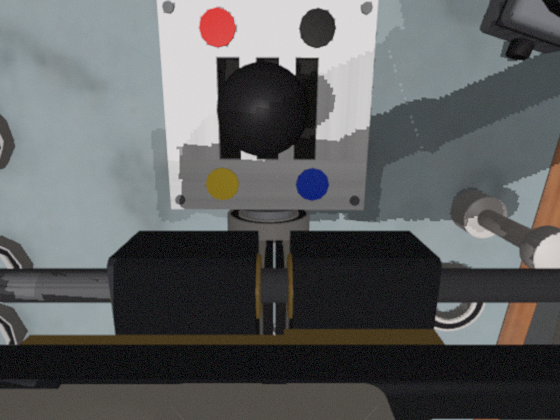

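```bash
python3 -m creep '{"jaw":[1,1,1,1,1,1,1,1,1,1],"translation":[[0,-0.02,0],[0,-0.03,0],[0,-0.02,0],[0,-0.006,-0.01],[0,0,-0.02],[0,0,-0.02],[0,0,-0.018],[0,0,0],[0,0,0],[0,0,0]],"roll":[0,0,0,0,0,0,0,0,0,0]}'
python3 - <<'E'
from plant import *
from h import *
knob(get_state,capture,(266,109),"pics/wrist5.png")
E
```

```text
time_s: 8.65
tcp_pos: [0.6005, 0.0795, 0.1488]
eef_rot: [12.5, 90.0, 18.8]
contact_force: [0.5, 0.0, 0.3]
gripper_width: 0.0004
t 8.65 tcp [0.6005 0.0795 0.1488] gloc [-0.0018 -0.0743] F [0.54 0.03 0.31] w 0.0004
toolx [ 6.e-04  2.e-04 -1.e+00] y head 96.35 want 96.46 J [  26.    17.5  -14.5    0.   -58.  -109.7]
knob local [-0.0697 -0.0785] z 0.1341
```

View pics/wrist5.png

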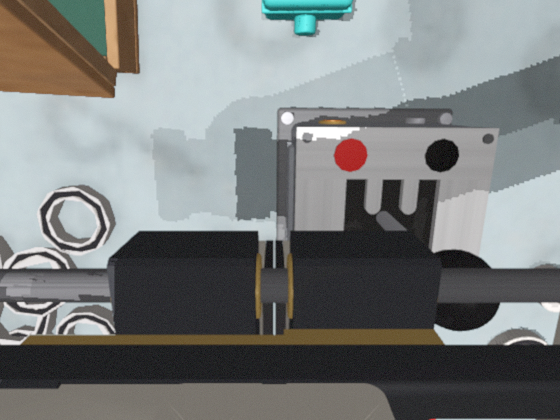

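```bash
python3 - <<'E'
from plant import *
from h import *
from scipy.spatial.transform import Rotation as R
s,r=st(get_state);w=capture("wrist")
knobat(s,r,w,(460,290))
s=dict(s);s["tcp_pos"]=np.array([0.6606,.1625,.1475]);knobat(s,R.from_euler('xyz',[-152.5,89.9,-146.2],degrees=True).as_matrix(),w,(265.5,109))
E
```

```text
t 8.7 tcp [0.6005 0.0796 0.1486] gloc [-0.0018 -0.0743] F [-0.07  0.21 -0.37] w 0.0008
toolx [ 3.e-04  2.e-04 -1.e+00] y head 96.34 want 96.46 J [  26.    17.5  -14.5   -0.   -58.  -109.7]
knob local [ 0.0008 -0.0003] z 0.175
knob local [-0.0007 -0.0021] z 0.175
```

The knob is in neutral, at (0,0) ±2 mm. Now pushing left along the channel.

```bash
python3 -m creep '{"jaw":[1,1,1,1,1,1,1,1,1,1],"translation":[[0,0.01,0.001],[0,0.01,0.001],[0,0.006,0],[0,0.006,0],[0,0.006,0],[0,0.006,0],[0,0.006,0],[0,0.006,0],[0,0.006,0],[0,0,0]],"roll":[0,0,0,0,0,0,0,0,0,0]}'
python3 - <<'E'
from plant import *
from h import *
knob(get_state,capture,(400,290),"pics/wrist6.png")
E
```

```text
time_s: 9.75
tcp_pos: [0.5952, 0.142, 0.1485]
eef_rot: [65.9, 90.0, 72.3]
contact_force: [0.3, -1.5, 0.8]
gripper_width: 0.0007
t 9.75 tcp [0.5952 0.142  0.1485] gloc [-0.     -0.0117] F [ 0.29 -1.5   0.81] w 0.0007
toolx [ 1.e-04  2.e-04 -1.e+00] y head 96.38 want 96.46 J [  31.7   18.1  -13.7   -0.   -58.2 -115.3]
knob local [0.0053 0.0403] z 0.1696
```

View pics/wrist6.png

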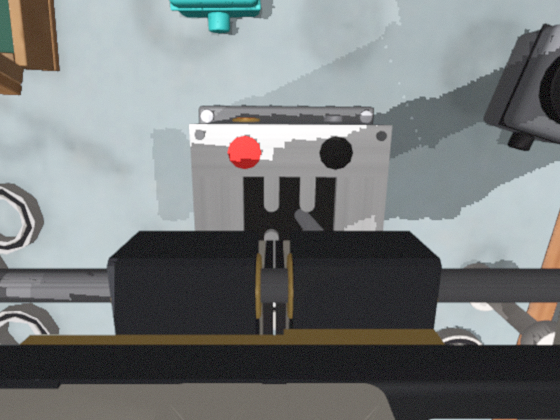

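The stem leans left at (308,220) and the lever is moving. Continuing to the left column while watching force.

```bash
python3 -m creep '{"jaw":[1,1,1,1,1,1,1,1,1,1],"translation":[[0,0.003,0],[0,0.003,0],[0,0.003,0],[0,0.003,0],[0,0.003,0],[0,0.002,0],[0,0.002,0],[0,0,0],[0,0,0],[0,0,0]],"roll":[0,0,0,0,0,0,0,0,0,0]}'
python3 - <<'E'
from plant import *
from h import *
st(get_state)
E
```

```text
time_s: 10.8
tcp_pos: [0.5932, 0.1602, 0.1486]
eef_rot: [45.0, 90.0, 51.4]
contact_force: [0.1, -0.0, -1.0]
gripper_width: 0.0003
t 10.8 tcp [0.5932 0.1602 0.1486] gloc [0.     0.0067] F [ 0.13 -0.01 -0.97] w 0.0003
toolx [ 2.e-04  2.e-04 -1.e+00] y head 96.35 want 96.46 J [  33.3   18.3  -13.3   -0.   -58.3 -117. ]
```

```bash
python3 -m creep '{"jaw":[1,1,1,1,1,1,1,1,1,1],"translation":[[0,-0.01,0],[0,-0.02,0],[0,-0.01,0],[-0.02,0,0],[-0.04,0,0],[-0.04,0,0.01],[-0.02,0,0.03],[0,0,0.03],[0,0,0.01],[0,0,0]],"roll":[0,0,0,0,0,0,0,0,0,0]}'
python3 - <<'E'
from plant import *
from h import *
knob(get_state,capture,(400,190),"pics/wrist7.png")
E
```

```text
time_s: 11.8
tcp_pos: [0.6776, 0.1288, 0.2671]
eef_rot: [-170.1, 89.9, -163.8]
contact_force: [-0.6, -0.4, 0.3]
gripper_width: 0.0008
t 11.8 tcp [0.6776 0.1288 0.2671] gloc [ 0.0804 -0.034 ] F [-0.58 -0.44  0.3 ] w 0.0008
toolx [-1.7e-03 -5.0e-04 -1.0e+00] y head 96.29 want 96.46 J [  26.9   20.9    6.4   -0.   -75.6 -110.6]
knob local [0.0771 0.0681] z 0.1359
```

View pics/wrist7.png

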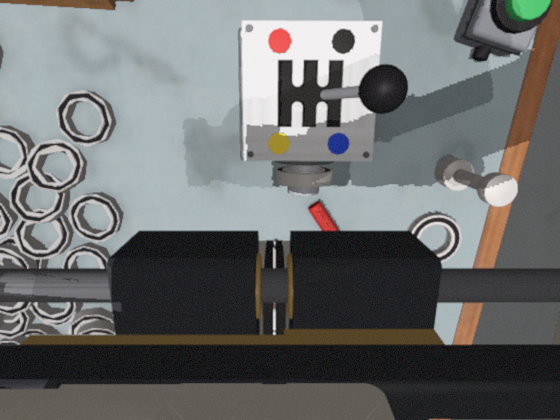

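```bash
python3 - <<'E'
from plant import *
from h import *
P=knob(get_state,capture,(383,89))
E
```

```text
t 11.85 tcp [0.6768 0.1288 0.2673] gloc [ 0.0796 -0.034 ] F [-0.34 -0.29 -1.3 ] w 0.0007
toolx [-1.9e-03 -5.0e-04 -1.0e+00] y head 96.3 want 96.46 J [  26.9   20.8    6.3   -0.   -75.6 -110.6]
knob local [-0.0009  0.039 ] z 0.17
```

The knob is at y≈39 mm, short of the 45.8 mm wanted, because the fingers are slimmer than assumed (about 16.5 mm half-width). I'll push another ~6 mm.

```bash
python3 -m creep '{"jaw":[1,1,1,1,1,1,1,1,1,1],"translation":[[0,0,-0.02],[0,0,-0.03],[0,0,-0.02],[0,0,-0.01],[0.02,0,0],[0.04,0,0],[0.04,0,0],[0.02,0,0],[0,0,0],[0,0,0]],"roll":[0,0,0,0,0,0,0,0,0,0]}'
python3 -m creep '{"jaw":[1,1,1,1,1,1,1,1,1,1],"translation":[[0,0.01,0],[0,0.01,0],[0,0.01,0],[0,0.005,0],[0,0.003,0],[0,0.003,0],[0,0.003,0],[0,0.002,0],[0,0,0],[0,0,0]],"roll":[0,0,0,0,0,0,0,0,0,0]}'
python3 - <<'E'
from plant import *
from h import *
st(get_state)
E
```

```text
time_s: 12.9
tcp_pos: [0.5978, 0.1204, 0.1493]
eef_rot: [-50.3, 90.0, -43.9]
contact_force: [1.0, 0.6, -0.1]
gripper_width: 0.0006
time_s: 13.9
tcp_pos: [0.5924, 0.166, 0.1484]
eef_rot: [-158.6, 90.0, -152.3]
contact_force: [-0.1, -1.2, -1.7]
gripper_width: 0.0008
t 13.9 tcp [0.5924 0.166  0.1484] gloc [-0.0001  0.0124] F [-0.14 -1.17 -1.7 ] w 0.0008
toolx [-3.e-04 -2.e-04 -1.e+00] y head 96.34 want 96.46 J [  33.8   18.4  -13.2   -0.   -58.4 -117.5]
```

```bash
python3 -m creep '{"jaw":[1,1,1,1,1,1,1,1,1,1],"translation":[[0,-0.01,0],[0,-0.02,0],[0,-0.015,0],[0,0,-0.01],[0,0,-0.03],[0,0,-0.025],[0,0,-0.01],[0.002,0,0],[0.003,0,0],[0,0,0]],"roll":[0,0,0,0,0,0,0,0,0,0]}'
python3 -m creep '{"jaw":[1,1,1,1,1,1,1,1,1,1],"translation":[[0,0.01,0],[0,0.02,0],[0,0.025,0],[0,0.015,0],[0,0.008,0],[0,0,0],[0,0,0.01],[0,0,0.01],[0,0,0.005],[0,0,0]],"roll":[0,0,0,0,0,0,0,0,0,0]}'
python3 - <<'E'
from plant import *
from h import *
st(get_state)
w=capture("side");cv2.imwrite("pics/side8.png",cv2.resize(w["image"][160:310,120:300,::-1],None,fx=4,fy=4))
w=capture("wrist");cv2.imwrite("pics/wrist8.png",w["image"][:,:,::-1])
E
```

```text
time_s: 14.9
tcp_pos: [0.5234, 0.1133, 0.1431]
eef_rot: [-154.6, 90.0, -148.3]
contact_force: [-0.6, -0.4, -0.3]
gripper_width: 0.0006
time_s: 15.9
tcp_pos: [0.5401, 0.1929, 0.1433]
eef_rot: [-129.9, 90.0, -123.6]
contact_force: [-0.0, 1.0, 0.3]
gripper_width: 0.0003
t 15.9 tcp [0.5401 0.1929 0.1433] gloc [-0.0491  0.0451] F [-0.    0.98  0.28] w 0.0003
toolx [-2.e-04 -2.e-04 -1.e+00] y head 96.27 want 96.46 J [  39.2   15.   -18.9    0.   -56.1 -122.9]
```

View pics/side8.png

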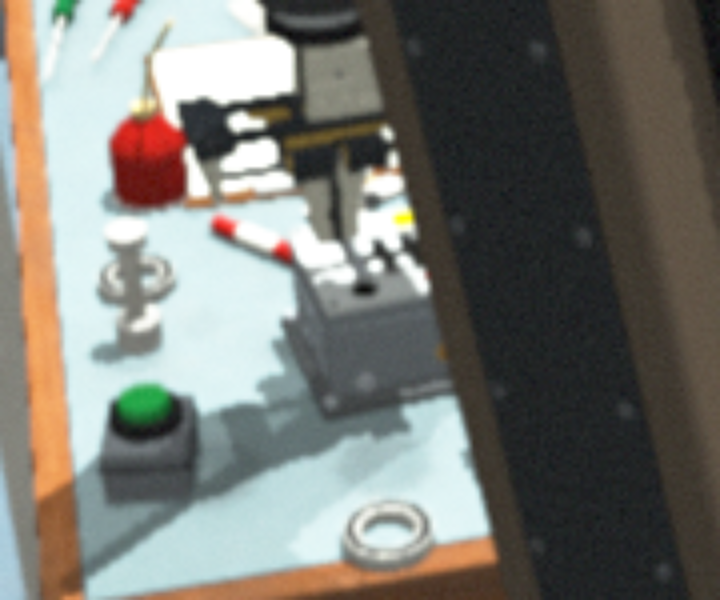

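View pics/wrist8.png

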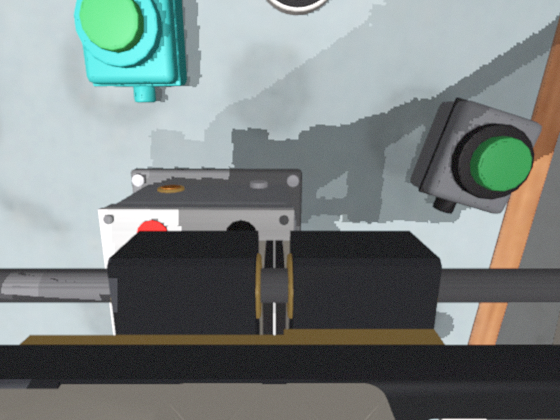

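The fingers stand behind the knob. Pushing forward, watching for the lever's entry into the column.

```bash
python3 -m creep '{"jaw":[1,1,1,1,1,1,1,1,1,1],"translation":[[0,0,0.01],[0,0,0.01],[0,0,0.004],[0,0,0.004],[0,0,0.004],[0,0,0.004],[0,0,0.004],[0,0,0.004],[0,0,0],[0,0,0]],"roll":[0,0,0,0,0,0,0,0,0,0]}'
python3 - <<'E'
from plant import *
from h import *
st(get_state)
E
```

```text
time_s: 17.0
tcp_pos: [0.583, 0.1982, 0.1435]
eef_rot: [-1.1, 90.0, 5.2]
contact_force: [0.1, -0.0, -0.4]
gripper_width: 0.0005
t 17.0 tcp [0.583  0.1982 0.1435] gloc [-0.0058  0.0456] F [ 0.15 -0.03 -0.37] w 0.0005
toolx [ 1.e-04  0.e+00 -1.e+00] y head 96.34 want 96.46 J [  36.9   18.7  -13.5    0.   -57.8 -120.6]
```

```bash
python3 -m creep '{"jaw":[1,1,1,1,1,1,1,1,1,1],"translation":[[0,0,0.004],[0,0,0.004],[0,0,0.004],[0,0,0.004],[0,0,0.003],[0,0,0.002],[0,0,0.002],[0,0,0],[0,0,0],[0,0,0]],"roll":[0,0,0,0,0,0,0,0,0,0]}'
python3 - <<'E'
from plant import *
from h import *
st(get_state)
E
```

```text
time_s: 18.0
tcp_pos: [0.6058, 0.2009, 0.1438]
eef_rot: [20.6, 90.0, 27.0]
contact_force: [-0.7, -1.1, -0.2]
gripper_width: 0.0004
t 18.0 tcp [0.6058 0.2009 0.1438] gloc [0.0172 0.0457] F [-0.71 -1.12 -0.23] w 0.0004
toolx [ 5.e-04  3.e-04 -1.e+00] y head 96.35 want 96.46 J [  35.8   20.6  -10.6    0.   -58.8 -119.5]
```

```bash
python3 -m creep '{"jaw":[1,1,1,1,1,1,1,1,1,1],"translation":[[0,0,0.001],[0,0,0.001],[0,0,0.001],[0,0,0.001],[0,0,0],[0,0,0],[0,0,0],[0,0,0],[0,0,0],[0,0,0]],"roll":[0,0,0,0,0,0,0,0,0,0]}'
python3 - <<'E'
from plant import *
from h import *
st(get_state)
E
```

```text
time_s: 19.0
tcp_pos: [0.6097, 0.2013, 0.1436]
eef_rot: [17.9, 90.0, 24.2]
contact_force: [-1.4, -0.1, -1.0]
gripper_width: 0.0001
t 19.0 tcp [0.6097 0.2013 0.1436] gloc [0.0211 0.0456] F [-1.44 -0.07 -1.03] w 0.0001
toolx [ 1.e-04  1.e-04 -1.e+00] y head 96.35 want 96.46 J [  35.7   21.   -10.     0.   -59.  -119.3]
```

```bash
python3 -m creep '{"jaw":[1,1,1,1,1,1,1,1,1,1],"translation":[[0,0,0.001],[0,0,0.001],[0,0,0.001],[0,0,0],[0,0,0],[0,0,0],[0,0,0],[0,0,0],[0,0,0],[0,0,0]],"roll":[0,0,0,0,0,0,0,0,0,0]}'
python3 - <<'E'
from plant import *
from h import *
st(get_state)
E
```

```text
time_s: 20.0
tcp_pos: [0.6119, 0.2014, 0.1432]
eef_rot: [-168.8, 89.9, -162.5]
contact_force: [-5.4, -0.6, -0.3]
gripper_width: 0.0005
t 20.0 tcp [0.6119 0.2014 0.1432] gloc [0.0233 0.0454] F [-5.41 -0.61 -0.34] w 0.0005
toolx [-1.5e-03 -5.0e-04 -1.0e+00] y head 96.34 want 96.46 J [  35.5   21.2   -9.7   -0.   -59.2 -119.2]
```

Force rose to 5.4 N at the predicted end position, so the lever is at its stop. I'll back off and look.

```bash
python3 -m creep '{"jaw":[1,1,1,1,1,1,1,1,1,1],"translation":[[0,0,-0.01],[0,0,-0.03],[-0.02,0,-0.02],[-0.04,0,0],[-0.04,-0.02,0.01],[-0.03,-0.02,0.04],[0,0,0.045],[0,0,0.045],[0,0,0.03],[0,0,0.01]],"roll":[0,0,0,0,0,0,0,0,0,0]}'
python3 - <<'E'
from plant import *
from h import *
knob(get_state,capture,(400,190),"pics/wrist9.png")
E
```

```text
time_s: 21.0
tcp_pos: [0.7359, 0.1763, 0.2702]
eef_rot: [-24.5, 90.0, -18.2]
contact_force: [0.8, 0.4, -0.4]
gripper_width: 0.0003
t 21.0 tcp [0.7359 0.1763 0.2702] gloc [0.1437 0.0065] F [ 0.85  0.43 -0.43] w 0.0003
toolx [ 8.e-04 -3.e-04 -1.e+00] y head 96.3 want 96.46 J [  28.2   27.3   16.7    0.   -79.4 -111.9]
knob local [0.145  0.1154] z 0.12
```

View pics/wrist9.png

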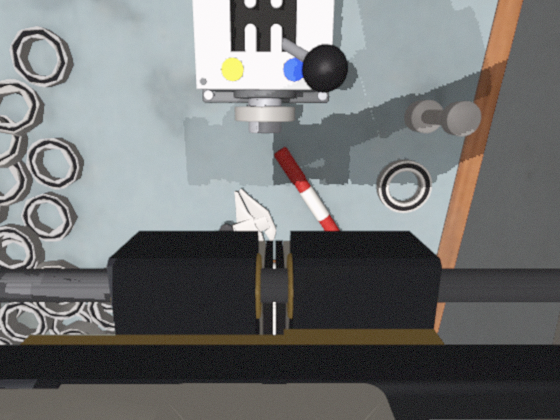

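```bash
python3 - <<'E'
from plant import *
from h import *
knob(get_state,capture,(324.5,68))
print("button",loc([.490,.340]))
E
```

```text
t 21.05 tcp [0.7358 0.1762 0.27  ] gloc [0.1435 0.0065] F [ 0.4   0.76 -0.78] w 0.0003
toolx [ 3.e-04 -6.e-04 -1.e+00] y head 96.3 want 96.46 J [  28.2   27.3   16.7    0.   -79.4 -111.9]
knob local [0.0488 0.0411] z 0.1613
button [-0.08225834  0.19691048]
```

The lever is home, with the knob at (48.8, 41) mm. Now I'll refine the button position from the earlier wrist pictures.

```bash
python3 - <<'E'
from plant import *
from h import *
from scipy.spatial.transform import Rotation as R
w=capture("wrist")
grn=lambda r,g,b:(g>r+60)&(g>b+50)
rs=[]
for f,roi,t,e in [("wrist8",(440,110,560,210),[.5401,.1929,.1433],[-129.9,90,-123.6]),("wrist1",(455,40,530,120),[.6242,.1037,.3555],[-167.7,89.9,-161.2])]:
    im=cv2.imread(f"pics/{f}.png")[:,:,::-1]; b,n=blob(im,roi,grn)
    M=np.eye(4);M[:3,:3]=R.from_euler('xyz',e,degrees=True).as_matrix();M[:3,3]=t;P=M@w["tool_from_camera"]
    print(f,b,n,atz(w,b,.066,P)); rs.append(ray(w,b,P))
print(tri(rs))
E
```

```text
wrist8 [504.15124153 163.92189616] 2215 [0.49108981 0.33794269 0.066     ]
wrist1 [488.01040119  72.60921248] 673 [0.48878267 0.33834951 0.066     ]
(array([0.49025184, 0.33337683, 0.07404189]), [np.float64(0.0005840987659096352), np.float64(0.0005840987659096281)])
```

```bash
python3 - <<'E'
from plant import *
from h import *
a=cv2.imread("pics/top0.png")[0:420,0:300]; cv2.imwrite("pics/topL.png",cv2.convertScaleAbs(cv2.resize(a,None,fx=1.4,fy=1.4,interpolation=cv2.INTER_CUBIC),alpha=1.6,beta=20))
T=capture("top");cv2.imwrite("pics/top10.png",T["image"][:,:,::-1])
for uv in [(144,30),(144,215),(146,262)]: print(uv,atz(T,uv,0))
for z in (0,-.4,-.75,-.9): print(z,atz(T,(156,400),z))
E
```

```text
(144, 30) [1.14282484 0.41925363 0.        ]
(144, 215) [0.49953485 0.4188738  0.        ]
(146, 262) [0.34348162 0.41221525 0.        ]
0 [-0.09888624  0.38015958  0.        ]
-0.4 [-0.21738204  0.48043783 -0.4       ]
-0.75 [-0.32106587  0.56818131 -0.75      ]
-0.9 [-0.36550179  0.60578566 -0.9       ]
```

View pics/topL.png

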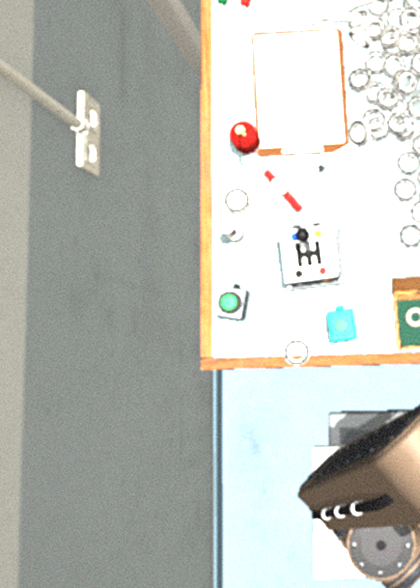

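View pics/top10.png

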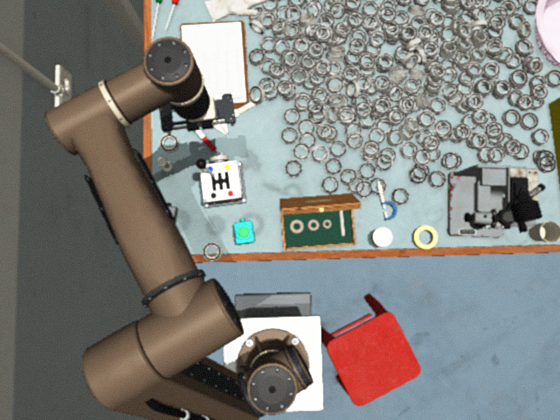

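The wrist elbow sweeps left, so I need to know where the wall is. The switch plate shows in both views, so I'll triangulate it and the arm's leftmost part.

```bash
python3 - <<'E'
from plant import *
from h import *
T=capture("top");S=capture("side")
cv2.imwrite("pics/side10.png",S["image"][:,:,::-1])
a=cv2.imread("pics/side0.png")[80:200,0:140]; cv2.imwrite("pics/sp.png",cv2.resize(a,None,fx=5,fy=5))
a=cv2.imread("pics/top0.png")[50:140,30:130]; cv2.imwrite("pics/tp.png",cv2.resize(a,None,fx=6,fy=6))
E
```

```text
(no output)
```

View pics/sp.png

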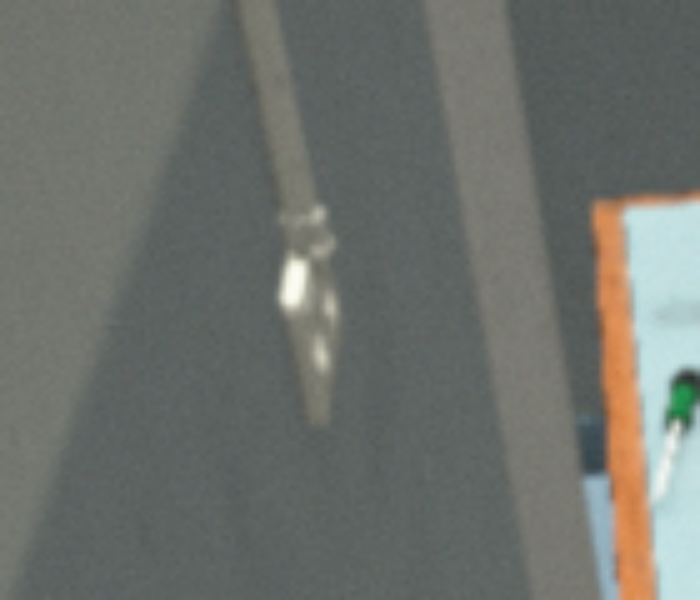

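View pics/tp.png

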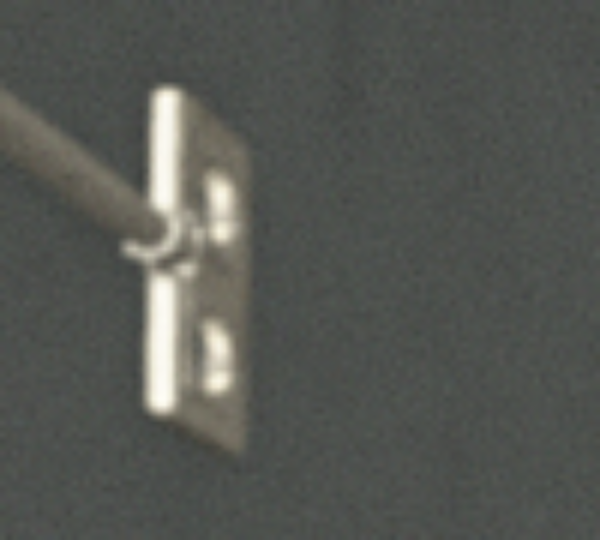

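View pics/side10.png

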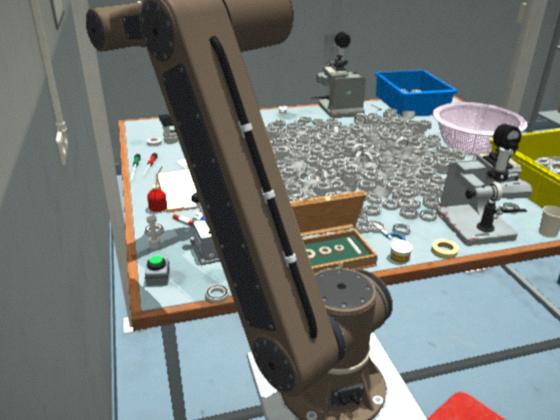

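```bash
python3 - <<'E'
from plant import *
from h import *
T=capture("top");S=capture("side")
print("plate ring",tri([ray(T,(57.5,90.8)),ray(S,(61,125.6))]))
print("plate bottom mid", tri([ray(T,(71,116)),ray(S,(63,164))]), tri([ray(T,(71,100)),ray(S,(63,164))]))
for h in (.4,.5,.6,.7,.8):
    print(h,"wrist corner",atz(T,(50,118),h)[:2].round(3),"cap",atz(T,(168,60),h)[:2].round(3),"elbowL",atz(T,(86,365),h)[:2].round(3))
E
```

```text
plate ring (array([0.80508893, 0.54803256, 0.35454496]), [np.float64(0.0003542780559684259), np.float64(0.00035427805596836956)])
plate bottom mid (array([0.76751488, 0.55820295, 0.25145134]), [np.float64(0.0015027446674299196), np.float64(0.0015027446674298005)]) (array([0.8220219 , 0.56743665, 0.227994  ]), [np.float64(2.9063130719219736e-05), np.float64(2.906313071927455e-05)])
0.4 wrist corner [0.719 0.545] cap [0.865 0.248] elbowL [0.107 0.447]
0.5 wrist corner [0.689 0.497] cap [0.823 0.225] elbowL [0.129 0.408]
0.6 wrist corner [0.659 0.45 ] cap [0.781 0.203] elbowL [0.151 0.369]
0.7 wrist corner [0.629 0.402] cap [0.738 0.181] elbowL [0.174 0.33 ]
0.8 wrist corner [0.6   0.355] cap [0.696 0.158] elbowL [0.196 0.29 ]
```

The wall is at y≈0.57, and the arm's leftmost part should stay at y≤0.53 over the button, so that is fine. Moving over the button.

```bash
python3 -m creep '{"jaw":[1,1,1,1,1,1,1,1,1,1],"translation":[[0,0.008,-0.01],[0,0.018,-0.02],[0,0.025,-0.03],[0,0.027,-0.033],[0,0.027,-0.033],[0,0.027,-0.033],[0,0.025,-0.03],[0,0.018,-0.02],[0,0.01,-0.012],[0,0.0035,-0.005]],"roll":[0,0,0,0,0,0,0,0,0,0]}'
python3 -m creep '{"jaw":[1,1,1,1,1,1,1,1,1,1],"translation":[[0.02,0,0],[0.03,0,0],[0.03,0,0],[0.03,0,0],[0.03,0,0],[0.02,0,0],[0.01,0,0],[0,0,0],[0,0,0],[0,0,0]],"roll":[0,0,0,0,0,0,0,0,0,0]}'
python3 - <<'E'
from plant import *
from h import *
st(get_state);print("want",loc([.490,.338]))
for n in("wrist","top","side"):
    w=capture(n);cv2.imwrite(f"pics/{n}11.png",w["image"][:,:,::-1])
E
```

```text
time_s: 22.4
tcp_pos: [0.4864, 0.3393, 0.2722]
eef_rot: [49.1, 89.9, 55.5]
contact_force: [1.2, -0.3, -0.1]
gripper_width: 0.0003
time_s: 23.4
tcp_pos: [0.4886, 0.3391, 0.1028]
eef_rot: [39.5, 89.9, 45.9]
contact_force: [0.1, 0.2, -0.3]
gripper_width: 0.0003
t 23.4 tcp [0.4886 0.3391 0.1028] gloc [-0.0837  0.1962] F [ 0.05  0.23 -0.31] w 0.0003
toolx [ 0.0015  0.0016 -1.    ] y head 96.35 want 96.46 J [  53.6   19.2  -19.     0.   -51.7 -137.2]
want [-0.08248346  0.19492319]
```

View pics/wrist11.png

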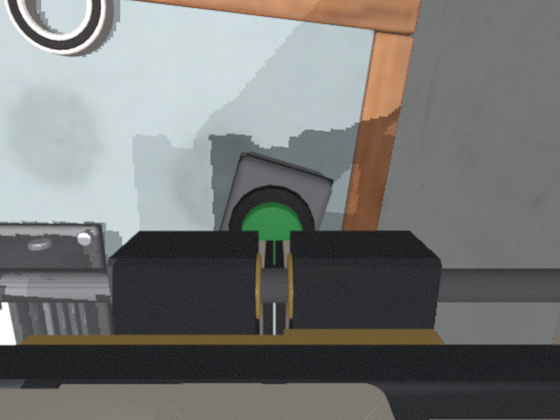

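View pics/side11.png

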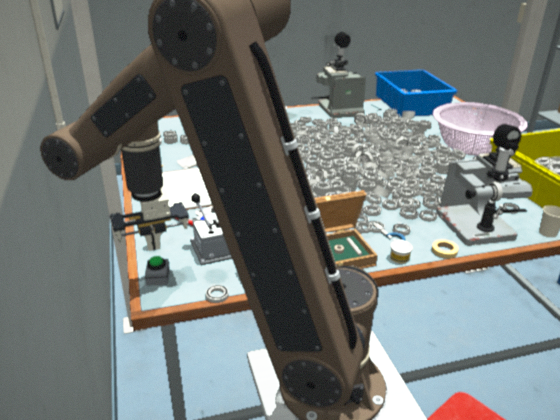

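View pics/top11.png

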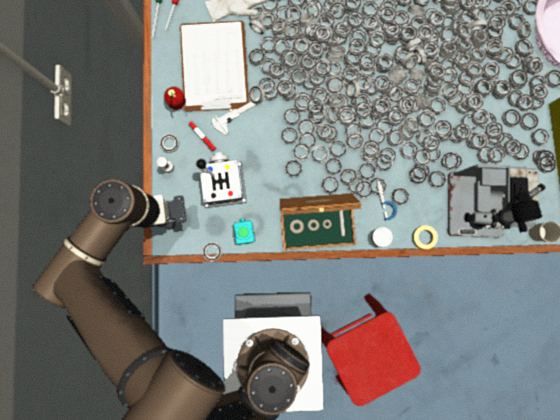

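The tip is centred over the green button, seen at (272,220) in the wrist view and (156,262) from the side. In the top view the knob sits at (201,163), by the blue corner. Pressing down.

```bash
python3 -m creep '{"jaw":[1,1,1,1,1,1,1,1,1,1],"translation":[[0.01,0,0.001],[0.012,0,0],[0.008,0,0],[0.003,0,0],[0.002,0,0],[0.002,0,0],[0.002,0,0],[0.001,0,0],[0,0,0],[0,0,0]],"roll":[0,0,0,0,0,0,0,0,0,0]}'
python3 - <<'E'
from plant import *
from h import *
st(get_state)
E
```

```text
time_s: 24.55
tcp_pos: [0.4889, 0.3385, 0.0617]
eef_rot: [-67.8, 90.0, -61.4]
contact_force: [-3.2, -3.3, 5.1]
gripper_width: 0.0005
t 24.55 tcp [0.4889 0.3385 0.0617] gloc [-0.0836  0.1955] F [-3.21 -3.25  5.06] w 0.0005
toolx [ 0.e+00 -1.e-04 -1.e+00] y head 96.35 want 96.46 J [  53.5   21.9  -21.2    0.   -46.8 -137.2]
```

```bash
python3 -m creep '{"jaw":[1,1,1,1,1,1,1,1,1,1],"translation":[[0.001,0,0],[0.001,0,0],[0,0,0],[0,0,0],[0,0,0],[0,0,0],[0,0,0],[0,0,0],[0,0,0],[0,0,0]],"roll":[0,0,0,0,0,0,0,0,0,0]}'
python3 - <<'E'
from plant import *
from h import *
st(get_state)
E
```

```text
time_s: 25.55
tcp_pos: [0.489, 0.3387, 0.0611]
eef_rot: [17.6, 90.0, 24.0]
contact_force: [-5.9, -4.7, 16.6]
gripper_width: 0.0002
t 25.55 tcp [0.489  0.3387 0.0611] gloc [-0.0834  0.1957] F [-5.85 -4.69 16.62] w 0.0002
toolx [ 8.e-04  3.e-04 -1.e+00] y head 96.38 want 96.46 J [  53.5   22.   -21.3    0.   -46.7 -137.2]
```

The force climbed to 16.6 N while the tip stopped at z=0.061, so the button is fully down. Raising.

```bash
python3 -m creep '{"jaw":[1,1,1,1,1,1,1,1,1,1],"translation":[[-0.005,0,0],[-0.015,0,0],[-0.03,0,0],[-0.04,0,0],[-0.04,0,0],[-0.04,0,0],[-0.03,0,0],[-0.01,-0.03,0],[0,-0.04,0.02],[0,-0.03,0.02]],"roll":[0,0,0,0,0,0,0,0,0,0]}'
python3 -m creep '{"jaw":[1,1,1,1,1,1,1,1,1,1],"translation":[[0,-0.04,0.02],[0,-0.04,0.03],[0,-0.04,0.03],[0,-0.04,0.03],[0,-0.04,0.03],[0,-0.03,0.03],[0,-0.02,0.02],[0,-0.01,0.01],[0,0,0],[0,0,0]],"roll":[0,0,0,0,0,0,0,0,0,0]}'
python3 - <<'E'
from plant import *
from h import *
st(get_state)
for n in("wrist","top","side"):
    w=capture(n);cv2.imwrite(f"pics/{n}12.png",w["image"][:,:,::-1])
E
```

```text
time_s: 26.55
tcp_pos: [0.5403, 0.2432, 0.2706]
eef_rot: [40.2, 89.8, 46.6]
contact_force: [-0.1, 1.0, -0.2]
gripper_width: 0.0004
time_s: 27.55
tcp_pos: [0.7674, 0.0075, 0.2686]
eef_rot: [141.8, 90.0, 148.1]
contact_force: [0.3, 0.3, -0.1]
gripper_width: 0.0001
t 27.55 tcp [0.7674 0.0075 0.2686] gloc [ 0.1559 -0.1647] F [ 0.3   0.28 -0.08] w 0.0001
toolx [-4.e-04  3.e-04 -1.e+00] y head 96.32 want 96.46 J [ 15.   28.5  18.4  -0.  -80.  -98.7]
```

View pics/wrist12.png

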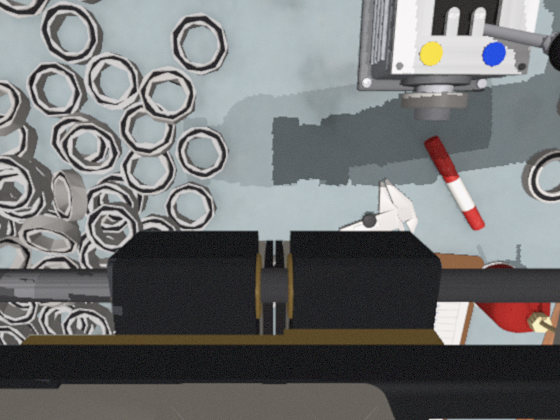

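View pics/side12.png

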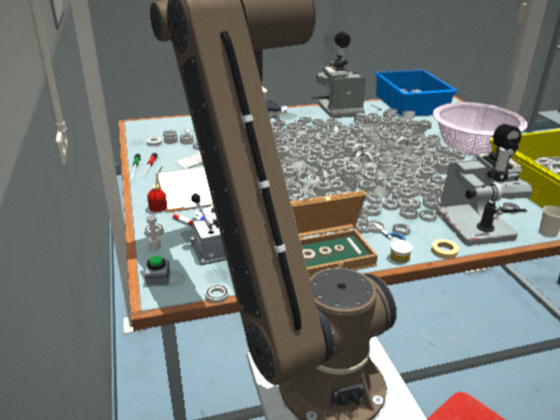

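View pics/top12.png

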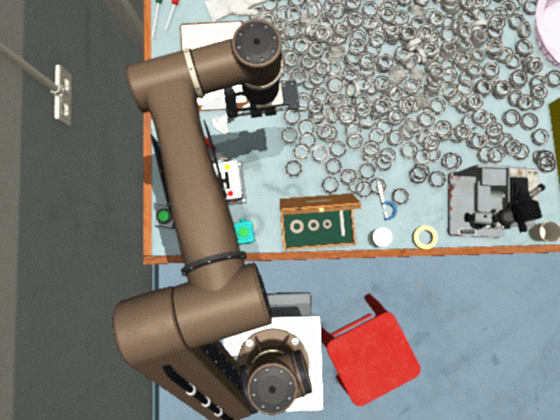

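```bash
python3 - <<'E'
from plant import *
from h import *
S=capture("side");T=capture("top")
a0=cv2.imread("pics/side0.png")[:,:,::-1]
grn=lambda r,g,b:(g>r+40)&(g>b+30)
print("btn",blob(a0,(145,250,170,270),grn),blob(S["image"],(145,250,170,270),grn))
blk=lambda r,g,b:(r+g+b)<130
k,n=blob(S["image"],(188,190,206,208),blk);t,m=blob(cv2.imread("pics/top11.png")[:,:,::-1],(193,156,208,170),blk)
p,e=tri([ray(S,k),ray(T,t)]);print("knob",k,n,t,m,p,e,loc(p))
a=np.hstack([a0[205:310,130:235],S["image"][205:310,130:235]])[:,:,::-1]
cv2.imwrite("pics/cmp.png",cv2.resize(a,None,fx=3.8,fy=3.8,interpolation=cv2.INTER_CUBIC))
E
```

```text
btn (array([155.52991453, 259.78632479]), np.int32(117)) (array([155.43243243, 260.25225225]), np.int32(111))
knob [195.2        198.28571429] 35 [200.81632653 163.69387755] 49 [0.63827238 0.20286943 0.15809275] [np.float64(0.0009217264488254173), np.float64(0.0009217264488254091)] [0.0496362  0.04396172]
```

View pics/cmp.png

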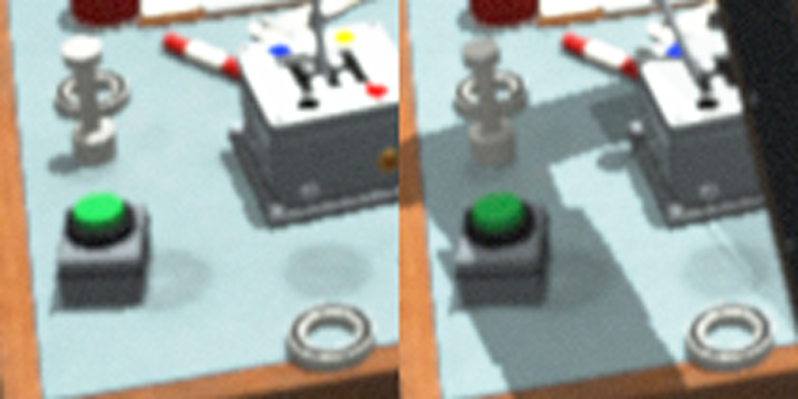

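The knob is at (49.6, 44.0) mm in the gearbox frame (about 0.32 / 0.29 rad). The button is up again, and the bearing and plug gauge have not moved. Handing in.

```bash
python3 - <<'E'
from plant import *
print(close_job())
E
```

```text
the job is handed in; nothing more can be done
None
```

The gate lever is fully home in the blue-disc slot (far left), and the start button has been pressed all the way down and has come up again. I handed the job in after about 28 s.

- **Lever:** I pushed it with closed fingertips back to neutral, left along the channel, then forward into the slot. The left push first stopped at about 39 mm of 46 mm, because the fingers are slimmer than I assumed, so I went back and completed it. At the slot's end the force rose to about 5 N. The last two-view check put the knob at (49.6, 44.0) mm in the gearbox frame, about 0.32 / 0.29 rad, which agrees with the slot's end.
- **Button:** It stopped at z = 0.061 m, 6 mm down, with 16.6 N on it. A before-and-after side view shows it back up.
- **Loose things:** Bearing_a and the plug gauge look unmoved in the same side view. The grease tin was never approached, and I made no separate measurement of it. Nothing was gripped, and the robot is clear of everything.
- **Measurement disagreement:** The button height from two wrist views came out at 74 mm, against 67 mm stated and 63 mm from the fixed cameras. I put this down to the narrow viewing angle. Contact matched the stated height.

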